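Hold a spring hose clamp open at its gauge lines

TASK

On the clamp gauge, slide the carriage that carries the spring hose clamp along its rail, away from the robot, until the detent holds it home at the bridge. Then pinch the clamp's two turned-up ears from above and squeeze them together until the gap between them matches the two long lines on the bevelled scale, not going well past them, which overstrains the spring. Finish while still holding the ears steadily at that gap, so that the opened bore can be measured: do not let go at the end, and leave the other things on the bench where they lie.

Things in the scene. Friction and masses are not known exactly. Their poses are not given: they have to be found in the camera images.
- gauge: Clamp gauge, fixed to the bench: grey base plate 300 x 130 mm, its top 16 mm high. Origin under the plate's centre, on the bench; x = along the rail, from its end near the robot towards the bridge; y left of that; z up. The bridge, x = 57 to 75 mm, has two legs at y = +/-43 mm and a 96 mm wide scale bar on top, 106 mm high. With the carriage home the ears stand 17 mm behind the bar.
- line_mid (a point): Point midway between the two long black lines, at the upper (robot-side) edge of the bridge's bevelled scale, 106 mm high; the bevelled face slopes down away from the robot. The lines are 20 mm apart, 10 mm to either side of this point along the gauge's y, among short ticks every 5 mm. The inner faces of the ears belong at the lines.
- carriage (a joint): Travel of the carriage along the gauge's +x, in m. 0 = end near the robot, 0.100 = home, 0.104 = hard stop. At home a sprung ball sits between two bumps: pushing in takes about 7 N, after which it centres the carriage to about 1 mm and holds it. Sliding friction about 1 N.
- post (a point): The carriage's grey upright post, 36 mm wide across the rail (gauge y), 26 mm along it. This point is on its axis, 20 mm below its flat top, which is 128.5 mm above the bench; it lies at gauge x = -113 mm + travel, y = 0. Grip or push it to slide the carriage. The clamp begins 32 mm in front of the post's front face; the base plate and rail are far below.
- ear_left (a point): Middle of the inner face of the clamp's ear on the gauge's +y side: a steel tab 16 mm wide along the rail, 2.5 mm thick, tip 130 mm above the bench, free for 15 mm below the tip. Gauge x = -60 mm + travel. Relaxed it leans outwards 0.13 rad, this point 18 mm from the centre plane and 119 mm high; at the lines it stands upright, this point 10 mm from the plane and 121 mm high.
- ear_right (a point): The same on the gauge's -y side (ear 12 mm wide along the rail). The distance from ear_left to ear_right is the gap: 36 mm relaxed, 20 mm at the lines; under 14 mm the spring is overstrained. The ears measure gap + 5 mm over their outer faces.
- clamp_left: The half of the clamp's steel spring band (53 mm round, 16 mm wide, on a 49 mm black plastic plug) that ends in ear_left. Origin at the band's lowest point, where it bends, 62 mm under the middle of the ears. Each ear springs on its own: it starts to give at about 5 N and takes about 11 N at the lines.
- clamp_right: The other half of the band, ending in ear_right; same origin.
- worm_clamp: Bystander: a worm-drive hose clamp lying flat, 64 mm across, 12 mm high. Origin at its centre, on the bench.
- worm_clamp_big: Bystander: a larger worm-drive hose clamp, 90 mm across, 14 mm high. Origin at its centre, on the bench.
- screwdriver: Bystander: a screwdriver 190 mm long, lying on the bench.
- carton: Bystander: a small cardboard box 70 x 100 x 45 mm. Origin under its centre.

How it is judged:
By the outcome, as a careful person would: the job done as asked, in the order asked, and still so for the second after the job is handed in, while the arm keeps its last pose, push and grip.
It also fails if it takes over 35 s, if anything falls off the work surface, if the arm or the gripper's body presses on something with over 40 N, if the wrist force passes 120 N, or if a joint passes its speed limit or range.

ROBOT

A 7-joint arm with a two-finger parallel gripper is mounted at the origin on the work surface. World frame = base frame: x ahead of the robot, y to its left, z up, the work surface at z = 0. Lengths are in m, angles in rad, forces in N, time in s.
With the tool pointing down it reaches from about 0.35 to 0.9 m from the base axis. Payload 8.1 kg.
Tool frame: the origin (TCP) lies between the finger pads; the fingertips stand 17 mm ahead of it and the grasp point (between the pads) lies 2 mm behind it; z points along the fingers, y is the direction in which the jaws open and shut (so a half turn about z gives the same grasp; the last joint's range is limited). The gripper opens to 92 mm and grips with 3 to 60 N. Pads are 19 mm wide; open, the fingers measure 130 mm over their backs; the gripper's body (75 mm by 190 mm) begins 47 mm behind the grasp point.
Start: joints at [1.247, 0.434, 0.025, 1.573, -0.012, 1.134, -0.075], TCP at [0.137, -0.61, 0.244] pointing down, gripper open.
Joint ranges: [-2.62, 2.62], [-0.44, 2.09], [-1.27, 1.32], [0.08, 2.57], [-1.32, 4.46], [0.12, 2], [-2.74, 2.74]. Speed limits (rad/s): [2.22, 2.22, 3.01, 3.01, 3.14, 3.14, 3.14].

INTERFACE

Orientations are given as a rotation vector (axis times angle).
In Python, from cell import arm gives the robot as it stands. The module is installed in compiled form; this text tells all that it offers.
- The arm moves only by the shell command python3 -m crank 'ROWS' [FORCE]. ROWS is JSON, a list of rows, each a list of 5 numbers: the opening, from 0 (shut) to 1 (fully open), then the shift along the world's x, y, z normalised to -1 to 1, where 1 is 40 cm, then the turn about the world's z normalised to -1 to 1, where 1 is 60 degrees. In form: [[fingers, tx, ty, tz, twist], ...]. A call has exactly 8 rows; each row shifts and turns the commanded pose from where the row before left it; what a row does not reach is not made up. A row lasts 1/12 s, in which the tool goes at most 41.7 mm and 7.16 degrees, less where a joint would pass 70% of its speed; a pose out of reach is approached as far as the arm can. A call with a number of a shift or a turn outside -1 to 1 is refused whole. A call with a gripper value outside its range is refused whole. The fingers move at their own pace and stop on an object; FORCE is the grip in N (left out, the last holds). Time passes only in rows, so rows that do not move let the fingers close, or fill a call up. It gives the time, the measured TCP pose, the force and the opening at its end, in the units of the state.
- arm.observe(): the state, without advancing time (a new reading comes with each control period).
- arm.get_image(name): name is "scene" or "side" or "wrist"; returns the picture (480x640x3 uint8, red, green, blue); there is no depth.
- arm.get_calibration(name): a dict with "intrinsics" (3x3 intrinsics, pixels), "extrinsics" (4x4, takes a point from camera to world coordinates). Camera axes: x right, y down, z forward; pixel columns grow to the right and rows downward; lengths in m; the calibration is good to about 2 mm. A picture is of the moment at which its call begins: read the wrist's pose just before it. get_calibration takes no time and is no camera call; for the wrist camera it gives the pose at the moment of the call.
- arm.sign_off(): hands the job in, once; it reports no verdict.
The state is a dict: "clock": time; "joints": joint angles; "dq": joint speeds; "joint_efforts": joint torques, N m; "position": TCP position; "ee_rot": TCP orientation; "force": force on the tool from outside, world axes, zero at the start; "ft_torque": the same for the moment, N m; "width": opening from 0.0 (shut) to 1.0 (fully open).
Only numpy, scipy, OpenCV 4.12 (cv2) and the standard library are available. Lean on these libraries where they do the work, as an engineer would, in place of code of your own. Each camera call takes 0.05 s, during which the arm holds its last target.

## Working session

There is one attempt and no reset: what is moved stays moved. The work goes in short steps, Python scripts to look and compute and a shell command to move; the robot and the scene stay as the last step left them, time stands still between calls to the robot, and variables do not carry over. Pictures are saved under pics/ and viewed, and the job is handed in when it is done.

```bash
mkdir -p pics; python3 - <<'E'
from cell import arm
import cv2,numpy as np
print(arm.observe())
for n in("scene","side","wrist"):
    c=arm.get_calibration(n);print(n,np.round(c["intrinsics"],1).tolist(),np.round(c["extrinsics"],4).tolist())
    cv2.imwrite(f"pics/{n}0.png",arm.get_image(n)[:,:,::-1])
E
```

```text
{'clock': 0.0, 'joints': array([ 1.24738728,  0.43520245,  0.02498774,  1.57407644, -0.01162221,
        1.13401141, -0.07508723]), 'dq': array([-0.0002079 , -0.0010007 ,  0.00086864,  0.00025112, -0.00117546,
       -0.00068065, -0.00061884]), 'joint_efforts': array([ 8.96171805e-04, -6.67854738e+01,  9.85653587e-01, -3.14457393e+01,
       -6.03510719e-02,  4.28119116e-02,  1.95771354e-04]), 'position': array([ 0.13672752, -0.60936997,  0.24296587]), 'ee_rot': array([-3.12096467e+00, -3.45849704e-01,  4.65424137e-04]), 'force': array([-0.0710497 ,  0.54657544,  0.54669555]), 'ft_torque': array([ 0.01523689, -0.01185558, -0.01753651]), 'width': 1.0010576164678806}
scene [[520.3, 0.0, 319.7], [0.0, 520.3, 237.4], [0.0, 0.0, 1.0]] [[-0.0486, 0.6623, -0.7477, 1.392], [0.9988, 0.027, -0.041, 0.0978], [-0.007, -0.7488, -0.6628, 0.7974], [0.0, 0.0, 0.0, 1.0]]
side [[496.2, 0.0, 322.6], [0.0, 496.2, 240.0], [0.0, 0.0, 1.0]] [[0.9883, -0.1046, 0.111, 0.473], [-0.1507, -0.5571, 0.8167, -0.8446], [-0.0236, -0.8238, -0.5663, 0.7018], [0.0, 0.0, 0.0, 1.0]]
wrist [[340.7, 0.0, 319.6], [0.0, 340.7, 235.3], [0.0, 0.0, 1.0]] [[0.2193, -0.9337, -0.283, 0.212], [-0.9757, -0.2106, -0.0611, -0.5927], [-0.0025, 0.2895, -0.9572, 0.3837], [0.0, 0.0, 0.0, 1.0]]
```

View pics/scene0.png

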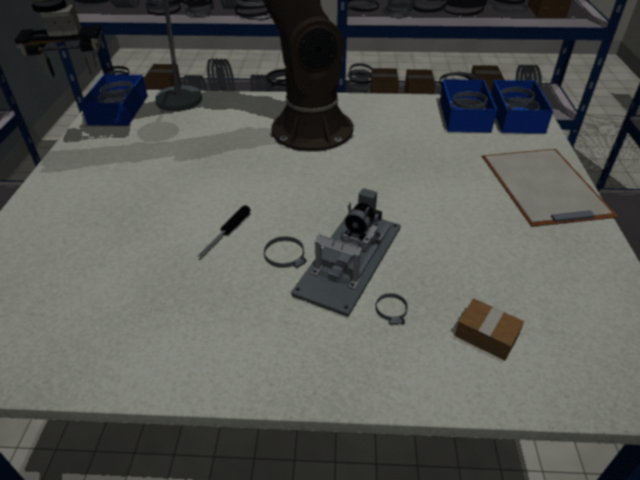

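View pics/side0.png

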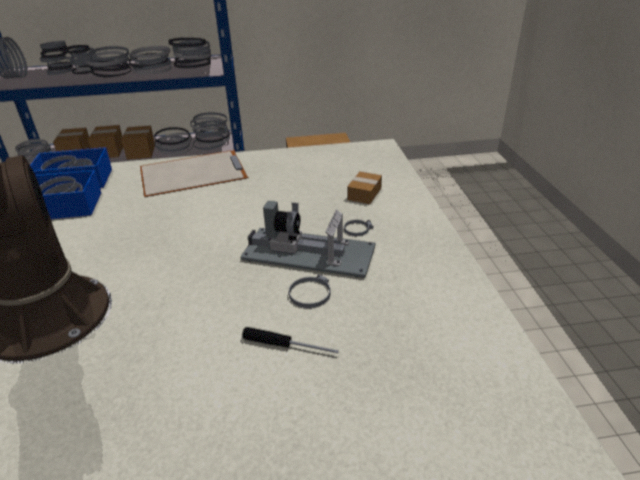

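The scene view shows the gauge with near-bridge plate corners around (294,294) and (348,313) and the post at about (369,197). The side view shows the plate from (242,258) to (376,240). I'll zoom in for the corners.

```bash
python3 - <<'E'
import cv2
a=cv2.imread("pics/scene0.png")[180:325,275:415]; cv2.imwrite("pics/z1.png",cv2.resize(a,None,fx=4,fy=4,interpolation=cv2.INTER_CUBIC))
a=cv2.imread("pics/side0.png")[185:285,230:390]; cv2.imwrite("pics/z2.png",cv2.resize(a,None,fx=5,fy=5,interpolation=cv2.INTER_CUBIC))
E
```

```text
(no output)
```

View pics/z1.png

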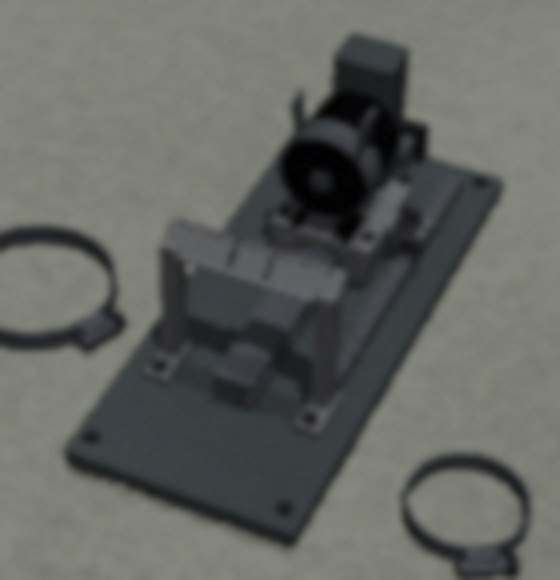

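View pics/z2.png

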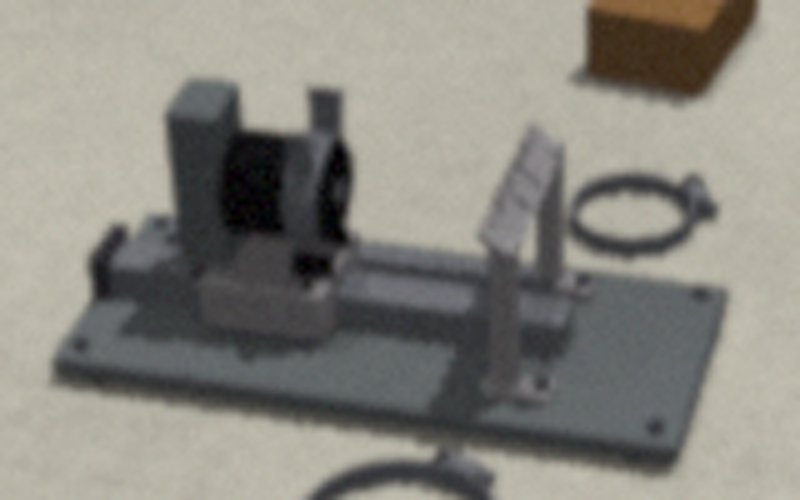

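```bash
cat > h.py <<'E'
from cell import arm
import numpy as np,cv2
def ray(n,uv,cal=None):
    c=cal or arm.get_calibration(n);K=np.array(c["intrinsics"]);T=np.array(c["extrinsics"])
    d=T[:3,:3]@np.linalg.solve(K,[uv[0],uv[1],1.]);return T[:3,3],d
def onz(n,uv,z,cal=None):
    o,d=ray(n,uv,cal);return o+d*(z-o[2])/d[2]
def proj(n,p,cal=None):
    c=cal or arm.get_calibration(n);K=np.array(c["intrinsics"]);T=np.array(c["extrinsics"])
    q=K@(T[:3,:3].T@(np.array(p)-T[:3,3]));return q[:2]/q[2]
E
python3 - <<'E'
from h import *
# gauge corners: x+,y+ ; scene looks back at robot: image left = -y?
G={(1,-1):[("scene",67,452)],(1,1):[("scene",295,535)],(-1,1):[("scene",502,183)]}
pts={}
for k,v in {(1,-1):(67,452),(1,1):(295,535),(-1,1):(502,183)}.items():
    print("scene",k,onz("scene",(275+v[0]/4,180+v[1]/4),.016))
for k,v in {(-1,-1):(58,362),(1,-1):(680,445),(1,1):(727,290),(-1,1):(150,218)}.items():
    print("side",k,onz("side",(230+v[0]/5,185+v[1]/5),.016))
for v in[(165,230),(345,270)]: print("bar sc",onz("scene",(275+v[0]/4,180+v[1]/4),.106))
for v in[(500,240),(535,128)]: print("bar side",onz("side",(230+v[0]/5,185+v[1]/5),.106))
for v in[(345,38),(407,48),(397,62),(337,55)]: print("post sc",onz("scene",(275+v[0]/4,180+v[1]/4),.1285))
for v in[(170,115),(225,120),(237,85),(188,80)]: print("post side",onz("side",(230+v[0]/5,185+v[1]/5),.1285))
E
```

```text
scene (1, -1) [0.68221324 0.00112168 0.016     ]
scene (1, 1) [0.73165088 0.11664154 0.016     ]
scene (-1, 1) [0.46202559 0.23475623 0.016     ]
side (-1, -1) [0.410427   0.10863876 0.016     ]
side (1, -1) [ 0.68194368 -0.00438203  0.016     ]
side (1, 1) [0.73072329 0.10853163 0.016     ]
side (-1, 1) [0.45886082 0.22454187 0.016     ]
bar sc [0.6125342 0.0480448 0.106    ]
bar sc [0.63847333 0.13778196 0.106     ]
bar side [0.60964751 0.03831586 0.106     ]
bar side [0.64083676 0.12760293 0.106     ]
post sc [0.4775446  0.13852734 0.1285    ]
post sc [0.48530215 0.17168368 0.1285    ]
post sc [0.49802198 0.16595046 0.1285    ]
post sc [0.49305198 0.13408324 0.1285    ]
post side [0.47422151 0.13336192 0.1285    ]
post side [0.49849101 0.12420148 0.1285    ]
post side [0.50623687 0.15461489 0.1285    ]
post side [0.48418735 0.16358548 0.1285    ]
```

```bash
python3 -m crank '[[1,0.078,0.0625,0,-0.1],[1,0.078,0.0625,0,-0.1],[1,0.078,0.0625,0,-0.1],[1,0.078,0.0625,0,-0.1],[1,0.078,0.0625,0,-0.1],[1,0.078,0.0625,0,-0.1],[1,0.078,0.0625,0,0],[1,0.078,0.0625,0,0]]' 30
python3 -m crank '[[1,0.0223,0.0844,0,0],[1,0.0223,0.0844,0,0],[1,0.0223,0.0844,0,0],[1,0.0223,0.0844,0,0],[1,0.0223,0.0844,0,0],[1,0.0223,0.0844,0,0],[1,0.0223,0.0844,0,0],[1,0.0223,0.0844,0,0]]'
python3 -m crank '[[1,0.0223,0.0844,0,0],[1,0.0223,0.0844,0,0],[1,0.0223,0.0844,0,0],[1,0.0223,0.0844,0,0],[1,0.0223,0.0844,0,0],[1,0.0223,0.0844,0,0],[1,0.0223,0.0844,0,0],[1,0.0223,0.0844,0,0]]'
python3 - <<'E'
from h import *
s=arm.observe();print(s["clock"],s["position"],s["ee_rot"],s["dq"])
c=arm.get_calibration("wrist");np.save("w1.npy",c["extrinsics"]);print(c["extrinsics"])
cv2.imwrite("pics/w1.png",arm.get_image("wrist")[:,:,::-1])
E
```

```text
clock: 0.82
position: [0.3876, -0.4082, 0.2437]
ee_rot: [3.076, -0.637, -0.0]
force: [0.3, -0.9, -0.6]
width: 0.999
clock: 1.48
position: [0.4578, -0.1381, 0.2437]
ee_rot: [3.076, -0.636, -0.0]
force: [0.1, 0.4, -0.3]
width: 0.997
clock: 2.15
position: [0.5292, 0.1319, 0.2436]
ee_rot: [3.076, -0.636, -0.0]
force: [0.6, -1.0, 0.5]
width: 0.998
2.15 [0.52920901 0.13192876 0.24363898] [ 3.07630238e+00 -6.36056829e-01 -2.24322489e-04] [-0.61386837  0.32369854 -0.1116827  -0.4573006   0.11930363  0.15025174
 -0.74378255]
[[-3.96234911e-01 -8.78734295e-01 -2.66127666e-01  5.99931089e-01]
 [-9.18148752e-01  3.78948955e-01  1.15760780e-01  1.00581418e-01]
 [-8.74166078e-04  2.90213247e-01 -9.56961602e-01  3.84236058e-01]
 [ 0.00000000e+00  0.00000000e+00  0.00000000e+00  1.00000000e+00]]
```

View pics/w1.png

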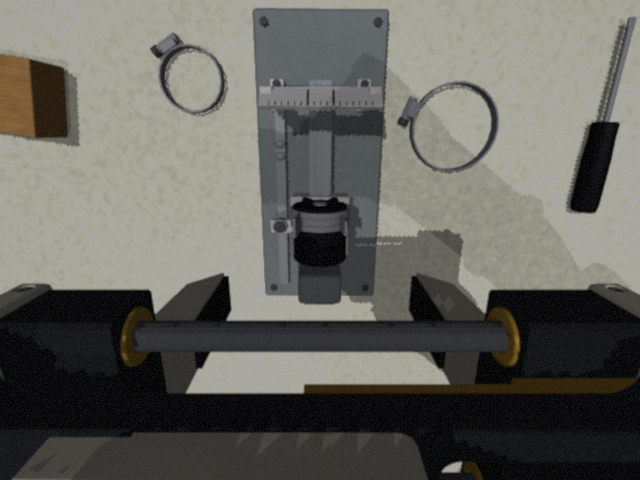

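The wrist view shows the gauge aligned with the image: plate corners around (253,10), (389,10) and (383,294), the bar edge at row ~106 with long lines near columns 308 and 333, and the post at ~(320,283). The arm was still moving, so I'll take another.

```bash
python3 - <<'E'
from h import *
s=arm.observe();print(s["clock"],s["position"],s["ee_rot"],s["dq"].round(3))
c=arm.get_calibration("wrist");np.save("w2.npy",c["extrinsics"]);print(np.round(c["extrinsics"],4).tolist())
a=arm.get_image("wrist")[:,:,::-1];cv2.imwrite("pics/w2.png",a)
cv2.imwrite("pics/w2z.png",cv2.resize(a[0:310,235:405],None,fx=1.9*2,fy=1.9,interpolation=cv2.INTER_CUBIC))
cv2.imwrite("pics/w2b.png",cv2.resize(a[70:130,245:395],None,fx=5,fy=5,interpolation=cv2.INTER_CUBIC))
E
```

```text
2.2 [0.52987597 0.14032329 0.24376451] [-3.07382249e+00  6.23701497e-01  2.31346948e-04] [ 0.04  -0.037 -0.007  0.062 -0.033 -0.015  0.138]
[[-0.3894, -0.8819, -0.2659, 0.6007], [-0.921, 0.3709, 0.1188, 0.1088], [-0.0061, 0.2912, -0.9567, 0.3843], [0.0, 0.0, 0.0, 1.0]]
```

View pics/w2z.png

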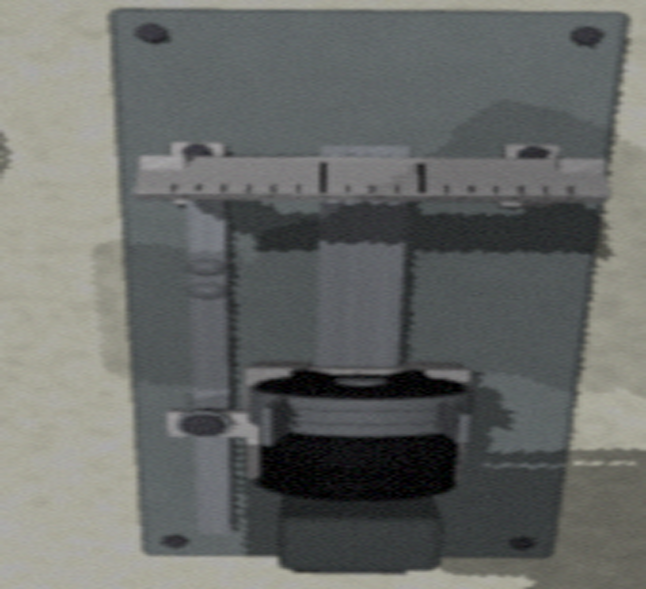

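View pics/w2b.png

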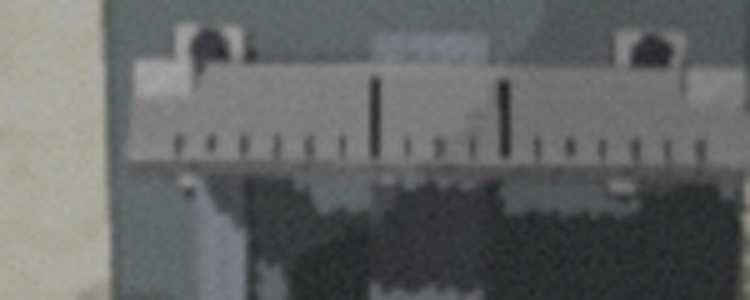

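```bash
cat >> h.py <<'E'
def wcal(f):
    return {"intrinsics":arm.get_calibration("wrist")["intrinsics"],"extrinsics":np.load(f)}
E
python3 - <<'E'
from h import *
c=wcal("w2.npy");s=3.8;t=1.9
L=onz("wrist",(320,102),.106,c);R=onz("wrist",(345.6,102),.106,c);print("lines",L,R,np.linalg.norm(L-R),(L+R)/2)
e1=onz("wrist",(245+178/5,102),.106,c);e2=onz("wrist",(245+701/5,102),.106,c);d=e1-e2;print("ticks",(e1+e2)/2,np.linalg.norm(d),"yaw",np.degrees(np.arctan2(d[1],d[0]))-90)
P={k:onz("wrist",(235+u/s,v/t),.016,c) for k,(u,v) in dict(fl=(110,10),fr=(627,12),nl=(145,555),nr=(553,556)).items()}
for k in P:print(k,P[k])
print("c",sum(P.values())/4)
for a,b in(("fl","nl"),("fr","nr")):
    d=P[a]-P[b];print(np.linalg.norm(d),np.degrees(np.arctan2(d[1],d[0])))
for v in((281,513),(442,513)):print("postfront",onz("wrist",(235+v[0]/s,v[1]/t),.1285,c))
for v in((280,565),(435,570)):print("postback",onz("wrist",(235+v[0]/s,v[1]/t),.1285,c))
E
```

```text
lines [0.6211191  0.10167122 0.106     ] [0.61350687 0.08369029 0.106     ] 0.019525872748961136 [0.61731299 0.09268075 0.106     ]
ticks [0.61729613 0.09264095 0.106     ] 0.07978128506622614 yaw -22.945365827563876
fl [0.72632995 0.11481513 0.016     ]
fr [ 0.67564989 -0.00224055  0.016     ]
nl [0.45456824 0.23310722 0.016     ]
nr [0.40451673 0.11549172 0.016     ]
c [0.5652662  0.11529338 0.016     ]
0.2963906998732054 -23.522467501430157
0.29559106807226926 -23.471596266975236
postfront [0.5058411  0.15996125 0.1285    ]
postfront [0.4925638 0.12833   0.1285   ]
postback [0.48341071 0.1699249  0.1285    ]
postback [0.4680582  0.13956257 0.1285    ]
```

```bash
python3 -m crank '[[1,-0.052,0.0234,0,0],[1,-0.052,0.0234,0,0],[1,0,0,-0.06,0],[1,0,0,-0.06,0],[1,0,0,-0.06,0],[1,0,0,0,0],[1,0,0,0,0],[1,0,0,0,0]]'
python3 - <<'E'
from h import *
s=arm.observe();print(s["clock"],s["position"],s["ee_rot"],s["dq"].round(3))
c=arm.get_calibration("wrist");np.save("w3.npy",c["extrinsics"])
a=arm.get_image("wrist")[:,:,::-1];cv2.imwrite("pics/w3.png",a)
E
```

```text
clock: 2.92
position: [0.4881, 0.149, 0.1728]
ee_rot: [-3.076, 0.636, -0.001]
force: [1.1, -0.0, 0.5]
width: 1.0
2.9167 [0.48813211 0.14904655 0.17279176] [-3.07604569e+00  6.36202249e-01 -1.09527125e-03] [-0.    -0.012 -0.002 -0.013  0.001 -0.004 -0.002]
```

View pics/w3.png

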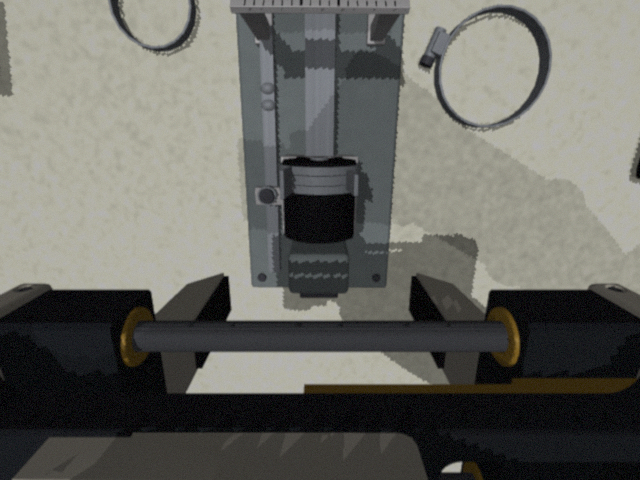

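The tool is centred on the post (post columns 289–349, fingers 230–412). I'll descend and grip it.

```bash
python3 -m crank '[[1,0,0,-0.04,0],[1,0,0,-0.04,0],[1,0,0,-0.04,0],[1,0,0,-0.04,0],[0.55,0,0,0,0],[0.5,0,0,0,0],[0.3,0,0,0,0],[0.3,0,0,0,0]]' 20
python3 -m crank '[[0.3,0,0,0,0],[0.3,0,0,0,0],[0.3,0,0,0,0],[0.3,0,0,0,0],[0.3,0,0,0,0],[0.3,0,0,0,0],[0.3,0,0,0,0],[0.3,0,0,0,0]]' 20
```

```text
clock: 3.63
position: [0.4886, 0.1494, 0.1092]
ee_rot: [-3.075, 0.636, -0.003]
force: [-0.2, -0.2, 0.3]
width: 0.762
clock: 4.3
position: [0.488, 0.15, 0.1079]
ee_rot: [-3.075, 0.635, -0.001]
force: [2.2, 5.4, -2.5]
width: 0.388
```

```bash
python3 -m crank '[[0.3,0.0252,-0.0109,0,0],[0.3,0.0252,-0.0109,0,0],[0.3,0.0252,-0.0109,0,0],[0.3,0.0252,-0.0109,0,0],[0.3,0.0252,-0.0109,0,0],[0.3,0.0252,-0.0109,0,0],[0.3,0,0,0,0],[0.3,0,0,0,0]]' 20
python3 - <<'E'
from h import *
s=arm.observe();print(s["clock"],s["position"],s["force"])
c=arm.get_calibration("wrist");np.save("w4.npy",c["extrinsics"])
a=arm.get_image("wrist")[:,:,::-1];cv2.imwrite("pics/w4.png",a)
E
```

```text
clock: 4.97
position: [0.5507, 0.1225, 0.108]
ee_rot: [-3.075, 0.637, -0.005]
force: [8.3, 2.3, -5.2]
width: 0.391
4.9667 [0.55072595 0.12253537 0.10797577] [ 8.26040989  2.2880834  -5.23782012]
```

View pics/w4.png

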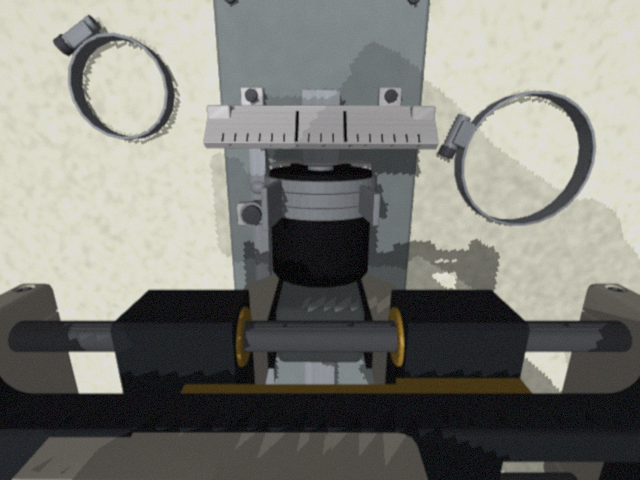

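```bash
python3 -m crank '[[0.3,0.004,-0.0017,0,0],[0.3,0.0035,-0.0015,0,0],[0.3,0,0,0,0],[0.3,0,0,0,0],[0.3,0,0,0,0],[0.3,0,0,0,0],[0.3,0,0,0,0],[0.3,0,0,0,0]]' 20
python3 - <<'E'
from h import *
s=arm.observe();print(s["clock"],s["position"],s["force"])
E
```

```text
clock: 5.68
position: [0.5517, 0.1221, 0.1079]
ee_rot: [-3.076, 0.635, -0.001]
force: [2.1, 4.6, 0.3]
width: 0.394
5.6833 [0.55168547 0.1221148  0.10792923] [2.05940661 4.62125878 0.28701979]
```

```bash
python3 -m crank '[[0.3,0.0023,-0.001,0,0],[0.3,0.0023,-0.001,0,0],[0.3,0,0,0,0],[0.3,0,0,0,0],[0.3,0,0,0,0],[0.3,0,0,0,0],[0.3,0,0,0,0],[0.3,0,0,0,0]]' 20
python3 - <<'E'
from h import *
s=arm.observe();print(s["clock"],s["position"],s["force"],s["dq"].round(3))
c=arm.get_calibration("wrist");np.save("w5.npy",c["extrinsics"])
a=arm.get_image("wrist")[:,:,::-1];cv2.imwrite("pics/w5.png",a)
cv2.imwrite("pics/w5z.png",cv2.resize(a[90:290,190:450],None,fx=3,fy=3,interpolation=cv2.INTER_CUBIC))
E
```

```text
clock: 6.35
position: [0.5539, 0.1211, 0.1079]
ee_rot: [-3.076, 0.636, -0.002]
force: [3.5, 4.8, -0.5]
width: 0.39
6.35 [0.55392568 0.12111575 0.10794407] [ 3.49929544  4.8013519  -0.46858043] [-0.    -0.     0.    -0.001  0.002  0.001  0.001]
```

View pics/w5z.png

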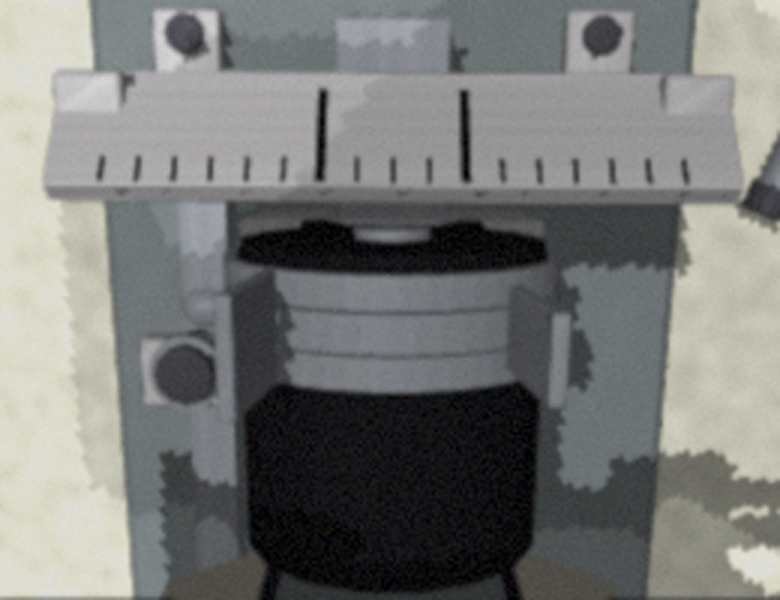

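```bash
python3 - <<'E'
from h import *
c=wcal("w5.npy")
yaw=np.radians(-23.45);X=np.array([np.cos(yaw),np.sin(yaw)]);Y=np.array([-X[1],X[0]])
q=lambda u,v,z:onz("wrist",(190+u/3,90+v/3),z,c)[:2]
L=q(322,182,.106);R=q(467,182,.106);M=(L+R)/2
e1=q(98,182,.106);e2=q(687,182,.106);d=e1-e2;print("yaw",np.degrees(np.arctan2(d[1],d[0]))-90,np.linalg.norm(d),"mid",M,(e1+e2)/2)
Mm=q(394,190,.106)
for n,u,v in(("Lfar",223,291),("Lnear",230,418),("Rfar",561,314),("Rnear",557,405)):
    p=q(u,v,.130);print(n,(p-M)@X+.057,(p-M)@Y)
p=arm.observe()["position"][:2];print("tcp",(p-M)@X+.057,(p-M)@Y)
E
```

```text
yaw -23.324598289812542 0.07989361255351721 mid [0.61775503 0.0921021 ] [0.61787267 0.09237496]
Lfar 0.04582703788729662 0.01998069199929197
Lnear 0.030472397111018523 0.019823937424998543
Rfar 0.043227266066246973 -0.01946808180053785
Rnear 0.032204042806752584 -0.019546846936317863
tcp -0.013088688834167563 0.0012432203477077263
```

```bash
python3 -m crank '[[0.3,0.0023,-0.001,0,0],[0.3,0,0,0,0],[0.3,0,0,0,0],[0.3,0,0,0,0],[0.3,0,0,0,0],[0.3,0,0,0,0],[0.3,0,0,0,0],[0.3,0,0,0,0]]' 20
python3 - <<'E'
from h import *
s=arm.observe();f=s["force"];print(s["position"],f, f[0]*.9175-f[1]*.397,f[0]*.397+f[1]*.9175)
E
python3 -m crank '[[0.3,0.0023,-0.001,0,0],[0.3,0,0,0,0],[0.3,0,0,0,0],[0.3,0,0,0,0],[0.3,0,0,0,0],[0.3,0,0,0,0],[0.3,0,0,0,0],[0.3,0,0,0,0]]' 20
python3 - <<'E'
from h import *
s=arm.observe();f=s["force"];print(s["position"],f, f[0]*.9175-f[1]*.397,f[0]*.397+f[1]*.9175)
E
```

```text
clock: 7.07
position: [0.5552, 0.1206, 0.1079]
ee_rot: [-3.075, 0.636, -0.003]
force: [4.1, 4.3, -2.5]
width: 0.387
[0.55516063 0.12059541 0.10791747] [ 4.10948837  4.30148888 -2.53991513] 2.0627644924435167 5.578082934338207
clock: 7.73
position: [0.5557, 0.1204, 0.1079]
ee_rot: [-3.076, 0.635, -0.002]
force: [3.4, 4.1, -0.8]
width: 0.394
[0.55566593 0.12039369 0.10793243] [ 3.4005745   4.11408923 -0.79245537] 1.486733676895529 5.124704943398732
```

```bash
python3 -m crank '[[0.5,0,0,0,0],[0.6,0,0,0,0],[0.7,0,0,0,0],[0.8,0,0,0,0],[0.8,0,0,0,0],[0.8,0,0,0,0],[0.8,0,0,0,0],[0.8,0,0,0,0]]' 20
python3 - <<'E'
from h import *
s=arm.observe();print(s["clock"],s["position"],s["force"],s["width"])
c=arm.get_calibration("wrist");np.save("w6.npy",c["extrinsics"])
a=arm.get_image("wrist")[:,:,::-1];cv2.imwrite("pics/w6.png",a)
cv2.imwrite("pics/w6z.png",cv2.resize(a[90:290,190:450],None,fx=3,fy=3,interpolation=cv2.INTER_CUBIC))
E
```

```text
clock: 8.4
position: [0.5547, 0.1199, 0.1077]
ee_rot: [3.076, -0.636, -0.0]
force: [-0.7, 0.5, -0.6]
width: 0.802
8.4 [0.55473461 0.11991151 0.10774318] [-0.67500916  0.49461616 -0.62496434] 0.8015255213159442
```

View pics/w6z.png

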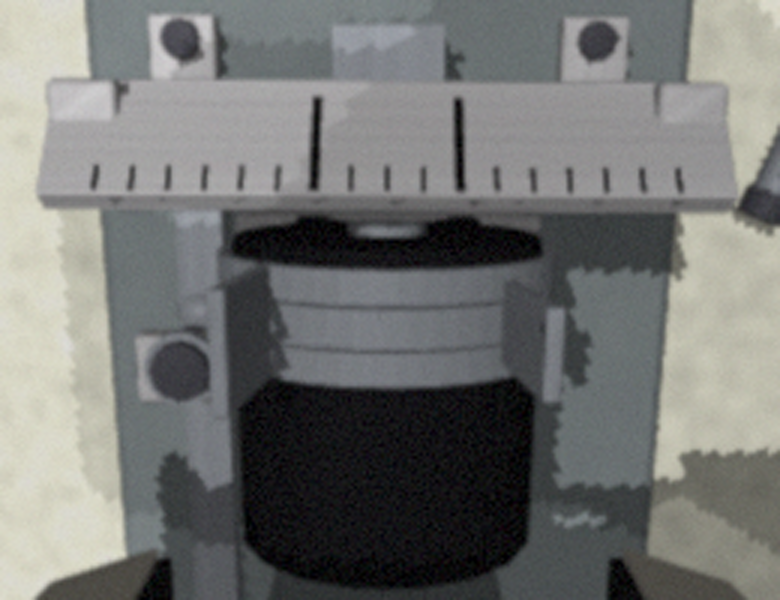

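```bash
python3 - <<'E'
from h import *
c=wcal("w6.npy")
yaw=np.radians(-23.4);X=np.array([np.cos(yaw),np.sin(yaw)]);Y=np.array([-X[1],X[0]])
q=lambda u,v,z:onz("wrist",(190+u/3,90+v/3),z,c)[:2]
L=q(315,192,.106);R=q(461,192,.106);M=(L+R)/2
for n,u,v in(("Lfar",216,287),("Lnear",222,415),("Rfar",556,309),("Rnear",552,401)):
    p=q(u,v,.130);print(n,(p-M)@X+.057,(p-M)@Y)
p=arm.observe()["position"][:2];print("M",M,"tcp",(p-M)@X+.057,(p-M)@Y)
E
```

```text
Lfar 0.047690118413596515 0.019885795348182154
Lnear 0.03228072843903633 0.019901934795815035
Rfar 0.04517495005533917 -0.019644998787617572
Rnear 0.034079465195724884 -0.0197053642023909
M [0.61765279 0.09223384] tcp -0.011763921417593602 0.00044938771891456756
```

The ears now measure at gauge x ≈ 40 mm, which is the home position. I'll test the detent by re-gripping (with lateral offset corrected) and nudging the carriage slightly back and forth while reading the force.

```bash
cat > f.py <<'E'
from h import *
s=arm.observe();f=s["force"];print(s["clock"],s["position"].round(5),"fx %.2f fy %.2f"%(f[0]*.9175-f[1]*.397,f[0]*.397+f[1]*.9175),s["width"])
E
python3 -m crank '[[0.55,0.0008,0.0019,0,0],[0.3,0,0,0,0],[0.3,0,0,0,0],[0.3,0,0,0,0],[0.3,0,0,0,0],[0.3,0,0,0,0],[0.3,0,0,0,0],[0.3,0,0,0,0]]' 20 >/dev/null; python3 f.py
python3 -m crank '[[0.3,-0.0046,0.002,0,0],[0.3,0,0,0,0],[0.3,0,0,0,0],[0.3,0,0,0,0],[0.3,0,0,0,0],[0.3,0,0,0,0],[0.3,0,0,0,0],[0.3,0,0,0,0]]' 20 >/dev/null; python3 f.py
python3 -m crank '[[0.3,0.0046,-0.002,0,0],[0.3,0.0023,-0.001,0,0],[0.3,0,0,0,0],[0.3,0,0,0,0],[0.3,0,0,0,0],[0.3,0,0,0,0],[0.3,0,0,0,0],[0.3,0,0,0,0]]' 20 >/dev/null; python3 f.py
```

```text
9.1167 [0.55506 0.1207  0.10774] fx 0.72 fy 0.41 0.39253315585146725
9.7833 [0.55396 0.12116 0.10774] fx 4.33 fy 0.44 0.3909916263246638
10.45 [0.55578 0.12038 0.10773] fx -0.44 fy -1.38 0.39080791219358413
```

The detent holds it: a 1 mm pull back gives +4.3 N restoring force, and the lateral force is about 0, so the tool is centred on the gauge plane. I'll release, rise and move over the ears.

```bash
python3 -m crank '[[0.8,0,0,0,0],[0.8,0,0,0,0],[0.8,0,0,0,0],[0.8,0,0,0,0],[0.8,0,0,0.075,0],[0.8,0,0,0.075,0],[0.8,0.059,-0.0256,0,0],[0.8,0.059,-0.0256,0,0]]' 20
python3 -m crank '[[0.8,0,0,0,0],[0.8,0,0,0,0],[0.8,0,0,0,0],[0.8,0,0,0,0],[0.8,0,0,0,0],[0.8,0,0,0,0],[0.8,0,0,0,0],[0.8,0,0,0,0]]' 20
python3 - <<'E'
from h import *
c=arm.get_calibration("wrist");np.save("w7.npy",c["extrinsics"])
a=arm.get_image("wrist")[:,:,::-1];cv2.imwrite("pics/w7.png",a)
E
```

```text
clock: 11.12
position: [0.6043, 0.101, 0.1704]
ee_rot: [-3.075, 0.632, -0.005]
force: [0.9, -0.6, -0.9]
width: 0.799
clock: 11.78
position: [0.603, 0.1001, 0.1678]
ee_rot: [3.077, -0.635, 0.0]
force: [0.0, -0.3, 0.5]
width: 0.801
```

View pics/w7.png

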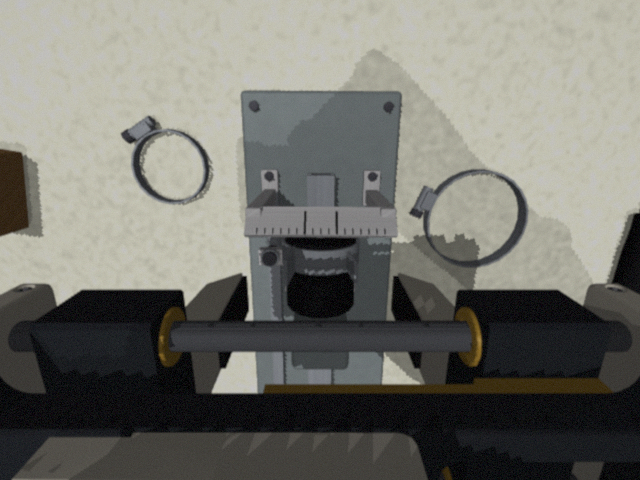

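```bash
python3 -m crank '[[0.8,0,0,-0.035,0],[0.8,0,0,-0.035,0],[0.8,0,0,-0.03,0],[0.55,0,0,0,0],[0.55,0,0,0,0],[0.55,0,0,0,0],[0.55,0,0,0,0],[0.55,0,0,0,0]]' 25
python3 -m crank '[[0.5,0,0,0,0],[0.48,0,0,0,0],[0.46,0,0,0,0],[0.44,0,0,0,0],[0.42,0,0,0,0],[0.4,0,0,0,0],[0.4,0,0,0,0],[0.4,0,0,0,0]]' 25
python3 f.py
python3 - <<'E'
from h import *
c=arm.get_calibration("wrist");np.save("w8.npy",c["extrinsics"])
a=arm.get_image("wrist")[:,:,::-1];cv2.imwrite("pics/w8.png",a)
cv2.imwrite("pics/w8z.png",cv2.resize(a[170:370,190:450],None,fx=3,fy=3,interpolation=cv2.INTER_CUBIC))
E
```

```text
clock: 12.5
position: [0.6037, 0.1, 0.1285]
ee_rot: [-3.076, 0.636, -0.002]
force: [0.2, 0.6, 1.1]
width: 0.554
clock: 13.17
position: [0.6036, 0.0998, 0.1287]
ee_rot: [-3.076, 0.636, -0.002]
force: [-1.4, -0.8, 8.3]
width: 0.401
13.1667 [0.60363 0.09979 0.12867] fx -0.92 fy -1.28 0.4012899831431419
```

View pics/w8z.png

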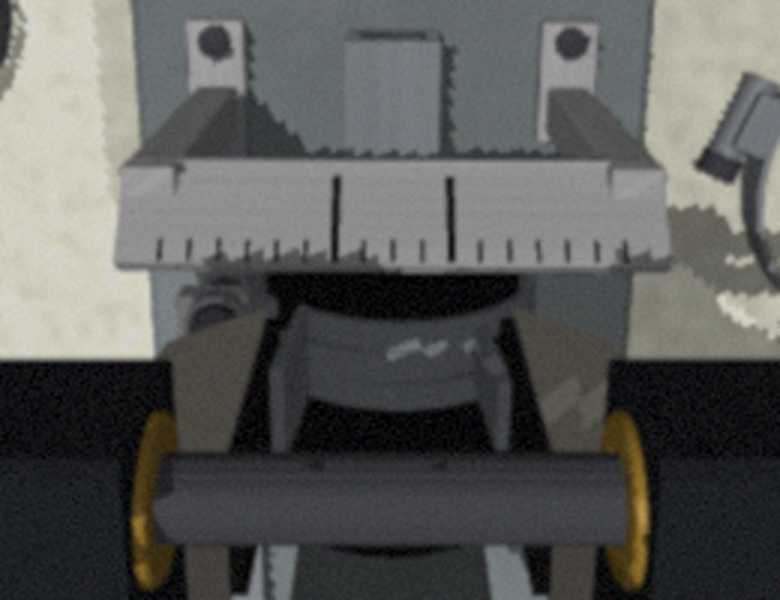

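```bash
python3 -m crank '[[0.385,0,0,0,0],[0.37,0,0,0,0],[0.355,0,0,0,0],[0.34,0,0,0,0],[0.325,0,0,0,0],[0.31,0,0,0,0],[0.3,0,0,0,0],[0.3,0,0,0,0]]' 25
python3 f.py
python3 - <<'E'
from h import *
c=arm.get_calibration("wrist");np.save("w9.npy",c["extrinsics"])
a=arm.get_image("wrist")[:,:,::-1];cv2.imwrite("pics/w9.png",a)
cv2.imwrite("pics/w9z.png",cv2.resize(a[170:370,190:450],None,fx=3,fy=3,interpolation=cv2.INTER_CUBIC))
E
```

```text
clock: 13.88
position: [0.6041, 0.1001, 0.1296]
ee_rot: [-3.076, 0.636, -0.004]
force: [-3.8, -0.9, 14.4]
width: 0.301
13.8833 [0.60414 0.10014 0.12957] fx -3.10 fy -2.29 0.30124201994991007
```

View pics/w9z.png

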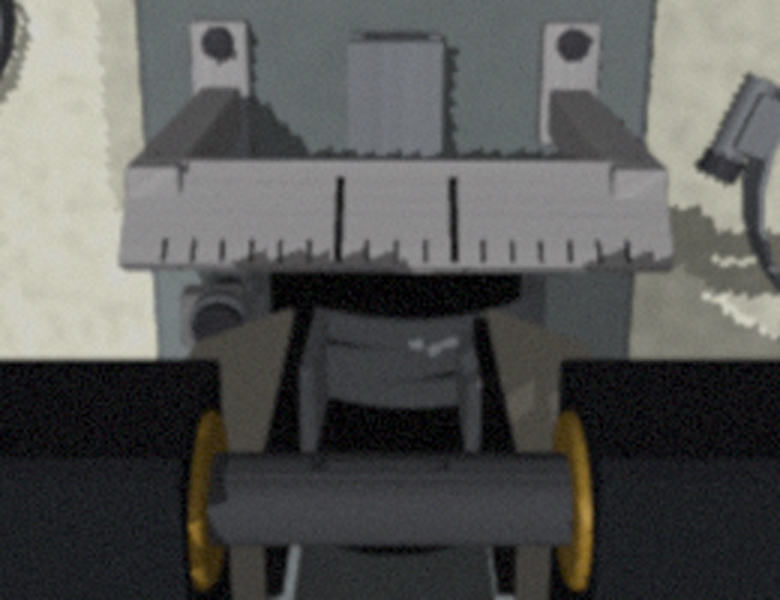

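```bash
python3 - <<'E'
from h import *
import numpy as np
yaw=np.radians(-23.4);X=np.array([np.cos(yaw),np.sin(yaw)]);Y=np.array([-X[1],X[0]])
c=wcal("w9.npy")
q=lambda u,v,z:onz("wrist",(190+u/3,170+v/3),z,c)[:2]
L=q(340,260,.106);R=q(453.5,260,.106);e1=q(163,260,.106);e2=q(629,260,.106);M=(L+R+e1+e2)/4
d=e1-e2;print("yaw",np.degrees(np.arctan2(d[1],d[0]))-90,np.linalg.norm(L-R))
for n,u,v in(("Lout",300,448),("Lin",319,448),("Rin",466,448),("Rout",481,448)):
    p=q(u,v,.130);print(n,(p-M)@X+.057,(p-M)@Y)
p=arm.observe()["position"][:2];print("tcp",(p-M)@X+.057,(p-M)@Y)
a=cv2.imread("pics/w9.png")[265:325,270:370];a=cv2.convertScaleAbs(a,alpha=2);cv2.imwrite("pics/w9zz.png",cv2.resize(a,None,fx=8,fy=8,interpolation=cv2.INTER_CUBIC))
E
```

```text
yaw -23.28160009198477 0.019426925127076843
Lout 0.03485678781420106 0.014956060658519368
Lin 0.034864540371881525 0.01201147233422574
Rin 0.03492449251120798 -0.010759640987665204
Rout 0.03493060727212374 -0.013082158837945758
tcp 0.040869121781163587 0.0018203518753887864
```

View pics/w9zz.png

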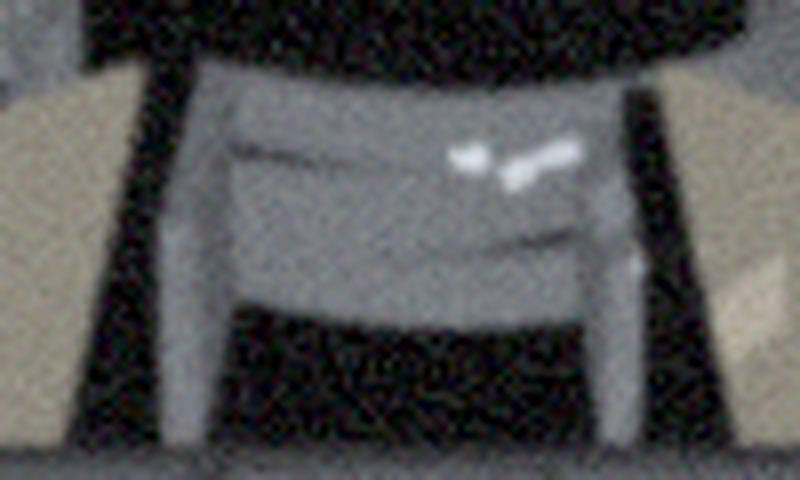

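Camera and force both put the ears about 0.8 mm toward +y. I'll shift the tool by that, ease x and z slightly, and close to the final width.

```bash
python3 -m crank '[[0.3,-0.0022,-0.0012,0.004,0],[0.295,0,0,0,0],[0.29,0,0,0,0],[0.285,0,0,0,0],[0.28,0,0,0,0],[0.275,0,0,0,0],[0.272,0,0,0,0],[0.272,0,0,0,0]]' 25
python3 f.py
python3 - <<'E'
from h import *
c=arm.get_calibration("wrist");np.save("w10.npy",c["extrinsics"])
a=arm.get_image("wrist")[:,:,::-1];cv2.imwrite("pics/w10.png",a)
cv2.imwrite("pics/w10z.png",cv2.resize(a[170:370,190:450],None,fx=3,fy=3,interpolation=cv2.INTER_CUBIC))
a=cv2.convertScaleAbs(a[265:325,270:370],alpha=2);cv2.imwrite("pics/w10zz.png",cv2.resize(a,None,fx=8,fy=8,interpolation=cv2.INTER_CUBIC))
E
```

```text
clock: 14.6
position: [0.6028, 0.0998, 0.1301]
ee_rot: [-3.076, 0.635, -0.002]
force: [-0.6, 0.9, 7.4]
width: 0.276
14.6 [0.6028  0.09981 0.13009] fx -0.93 fy 0.58 0.2761442033473316
```

View pics/w10z.png

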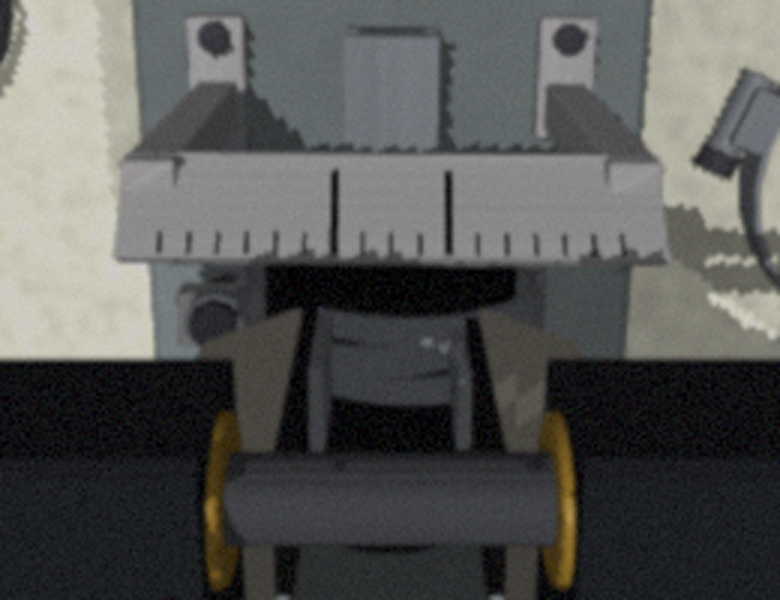

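View pics/w10zz.png

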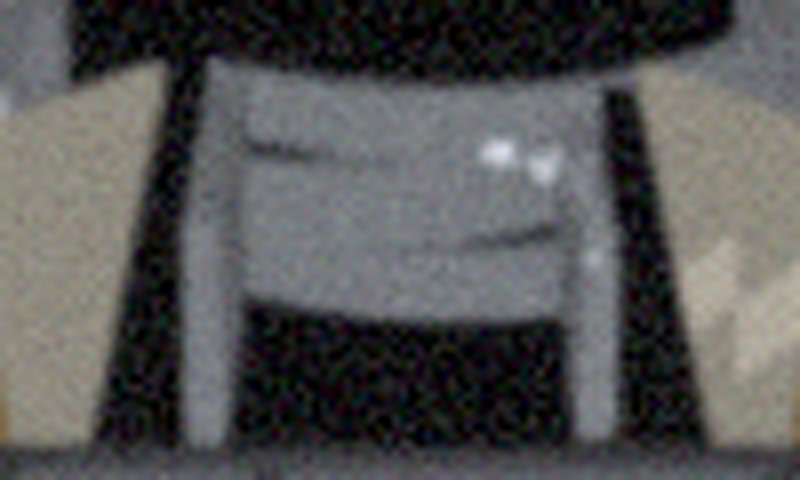

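```bash
python3 -m crank '[[0.271,0,0,0,0],[0.271,0,0,0,0],[0.271,0,0,0,0],[0.271,0,0,0,0],[0.271,0,0,0,0],[0.271,0,0,0,0],[0.271,0,0,0,0],[0.271,0,0,0,0]]' 25
python3 f.py
python3 - <<'E'
from h import *
yaw=np.radians(-23.4);X=np.array([np.cos(yaw),np.sin(yaw)]);Y=np.array([-X[1],X[0]])
c=wcal("w10.npy")
q=lambda u,v,z:onz("wrist",(u,v),z,c)[:2]
row=170+252/3
M=(q(190+335/3,row,.106)+q(190+449/3,row,.106)+q(190+158.5/3,row,.106)+q(190+624/3,row,.106))/4
for n,u in(("Lout",183),("Lin",228),("Rin",576),("Rout",616)):
    p=q(270+u/8,265+430/8,.130);print(n,(p-M)@Y)
p=q(270+190/8,265+215/8,.130);print("Lfar?",(p-M)@X+.057)
c=arm.get_calibration("wrist");np.save("w11.npy",c["extrinsics"])
a=arm.get_image("wrist")[:,:,::-1];cv2.imwrite("pics/w11.png",a)
b=cv2.convertScaleAbs(a[220:325,255:385],alpha=1.7);cv2.imwrite("pics/w11z.png",cv2.resize(b,None,fx=5,fy=5,interpolation=cv2.INTER_CUBIC))
b=arm.get_image("side")[185:285,270:430,::-1];cv2.imwrite("pics/s11.png",cv2.resize(b,None,fx=5,fy=5,interpolation=cv2.INTER_CUBIC))
print(arm.observe()["width"])
E
```

```text
clock: 15.32
position: [0.6028, 0.0998, 0.1301]
ee_rot: [-3.076, 0.636, -0.002]
force: [-2.0, 0.5, 7.6]
width: 0.272
15.3167 [0.60283 0.09981 0.13011] fx -1.99 fy -0.35 0.2719957247415906
Lout 0.012853290469375509
Lin 0.010230081934131677
Rin -0.010049137008856252
Rout -0.01237929592650378
Lfar? 0.04740052831243866
0.2695238966135343
```

View pics/w11z.png

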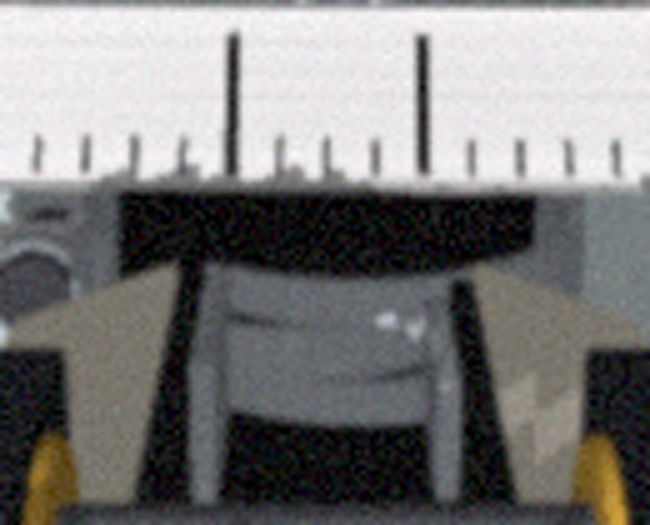

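View pics/s11.png

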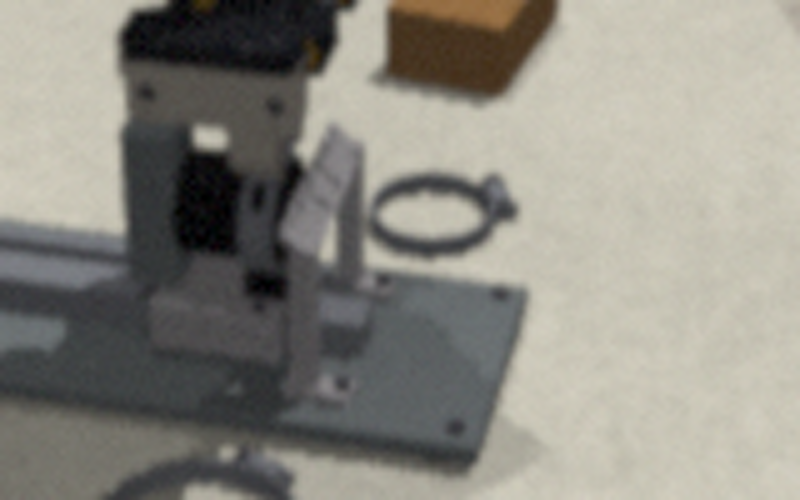

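The ears' inner faces measure +10.2 and −10.0 mm from the line midpoint, and the width reading is steady at about 25 mm over the ears. The carriage is still home, so I'll hand in while holding.

```bash
python3 f.py; python3 -c "
from cell import arm
print(arm.sign_off())"
```

```text
15.4167 [0.60281 0.09983 0.13009] fx -0.72 fy 0.06 0.2695238966135343
the job is handed in; nothing more can be done
None
```

I slid the carriage home by gripping its post. I then squeezed the clamp's ears to the lines and handed the job in at 15.4 s, still holding them.

- **Carriage:** a pull back of about 1 mm met 4.3 N pulling it home again, so the detent holds it. The camera put the ears at about gauge x = 40 mm, which is home.
- **Gap:** the gripper reads 0.270–0.272, about 25 mm over the ears, so the gap is about 20 mm. The wrist camera gave the inner faces at +10.2 and −10.0 mm from the line midpoint, a gap of about 20.3 mm.
- **Last forces:** sideways and rail forces at the tool were under 1 N at hand-in. The last full reading, 0.1 s earlier, showed about 7.6 N upward. I think that is friction from the ears rising as they closed.
- **Disagreement:** the wrist camera and the post grip differed by about 1 mm sideways. Part-way through the squeeze, the camera and the measured force both showed the ears off centre, so I shifted the tool 0.8 mm.
- **Bystanders:** I touched nothing else on the bench. I did not measure the other things again, but those in the last pictures appear where they were.

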